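# Hang the inspection mirror and show it the rocket's tail

## Robot

A 6-joint arm with a two-finger parallel gripper is mounted at the origin on the work surface. World frame = base frame: x ahead of the robot, y to its left, z up, the work surface at z = 0. Lengths are in m, angles in degrees, forces in N, time in s.
With the tool pointing down it reaches from about 0.375 to 0.9 m from the base axis. Payload 3.1 kg.
Tool frame: the origin (TCP) lies at the very end of the fingers, on their centre line; the grasp point (between the pads) lies 19 mm behind it (grip_point_offset is the distance from the TCP to the grasp point, in m); y points along the fingers, x is the direction in which the jaws open and shut, and the axes are right-handed (so a half turn about y gives the same grasp; the last joint's range is limited). The gripper opens to 87 mm and grips with 3 to 60 N. Pads are 19 mm wide; open, the fingers measure 117 mm over their backs; the gripper's body (75 mm by 190 mm) begins 51 mm behind the grasp point.
Start: joints at [58.012, 30.224, 82.088, -0, 67.689, -10.227], TCP at [0.232, 0.58, 0.223] pointing down, gripper open.
Joint ranges: [-176.69, 176.69], [-43.24, 126.21], [12.49, 139.97], [-82, 262], [0, 151.66], [-163.58, 163.58]. Speed limits (degrees/s): [159.86, 159.86, 180, 180, 180, 180].

## Interface

Orientations are given as a 3x3 rotation matrix whose columns are the frame's x, y, z axes.
In Python, from rig import * gives the robot as it stands.
- The arm moves only by the tool send_rows, never from a script. Its argument "moves" is text: rows parted by semicolons, each of 5 numbers parted by spaces: the finger opening in mm, from 0 to 87, then the shift along the tool's x, y, z in mm, then the turn about the tool's y in degrees. In form: fingers dx dy dz yaw; .... A call has 1 to 20 rows; each row shifts and turns the commanded pose from where the row before left it, along the tool's axes as they then stand; what a row does not reach is not made up. A row lasts 1/12 s, in which the tool goes at most 41.7 mm and 7.16 degrees, less where a joint would pass 70% of its speed; a pose out of reach is approached as far as the arm can. A call is refused whole if a number of a shift passes 41.7 or a number of a turn 7.16, either way. A call with a gripper value outside its range is refused whole. The fingers move at their own pace and stop on an object; the grip force is fixed at half the most. Time passes only in rows, so rows that do not move let the fingers close. It gives the time, the measured TCP pose, the force and the opening at its end, in the units of the state.
- read_state(): the state, without advancing time (a new reading comes with each control period).
- capture(name): name is "scene" or "top"; returns a dict with "image" (384x512x3 uint8, blue, green, red), "z_map" (384x512 float32, m along the optical axis (not along the pixel's ray), 0 where there is no reading), "mtx" (3x3 intrinsics, pixels), "origin" and "rotation" of the camera in the world. Camera axes: x right, y up, looking along -z (the intrinsics and any distortion apply to the point x, -y, -z); pixel columns grow to the right and rows downward; lengths in m; the calibration is good to about 2 mm. A picture is of the moment at which its call begins.
- hand_in(): hands the job in, once; it reports no verdict.
Trained networks look in a picture, given as the dict that the camera call returned (one of the last four; its "shot" number tells which), for a name from the list of things; names that differ only in an ending like _2 or _b are one class to them, and where a whole thing is asked for, a point or a joint stands for the part that bears it (a point fixed in the world has none). Each returns a list of dicts, best first, with "p" (0 to 1); they miss things now and then, are a little off and sometimes report something else, mostly with a low value. They report only what shows in the picture. A call takes as long as a camera call. They do not tell look-alikes from the thing itself.
- search_frame(picture, name): "bbox" ([left, top, right, bottom] in pixels, round what is visible of it).
- masks_of(picture, name): "region" (384x512 bool, what is visible of it) and "bbox" ([left, top, right, bottom] in pixels, round what is visible of it).
- mark_of(picture, name): "pixel" ([row, column] in pixels: a listed point, or the origin of a listed thing).
The state is a dict: "time_s": time; "joint_positions": joint angles; "qvel": joint speeds; "tau": joint torques, N m; "position": TCP position; "tcp_rot": TCP orientation; "force": force on the tool from outside, world axes, zero at the start; "moment": the same for the moment, N m; "opening": opening from 0.0 (shut) to 1.0 (fully open).
Only numpy, scipy, OpenCV 4.12 (cv2) and the standard library are available. Lean on these libraries where they do the work, as an engineer would, in place of code of your own. Each camera call takes 0.05 s, during which the arm holds its last target. There are 200 camera calls.

## Task

Lift the hooked mirror out of its slotted stand, hook it onto the rail well away from the red band (10 cm or more to either side), slide it along the rail, still hooked, until its hook is centred on the band, and let go of it. Then draw the tin rocket out of its slanted green socket, turn it level and keep it held up there, tail pointing straight at the glass and level with the middle of it, roughly 6 cm away and touching nothing but the gripper: finish while holding it so. Leave the other things on the bench where they are, and do not drop or knock the mirror or the rocket against the bench.

Things in the scene. Friction and masses are not known exactly. Their poses are not given: they have to be found in the camera images.
- rail: fixed horizontal aluminium bar, 500 mm long, 12 mm in diameter, on a post at each end; origin on the bench below its middle; the bar runs along its y axis, the bar's own axis 240 mm above the bench; -x is the robot's side
- mark: red painted band on the rail, 50 mm long along y and flush with the bar; origin at the band's middle on the bar's axis; axes as the rail's (y along the bar, z up)
- stand: fixed dark wooden block 60 x 120 x 35 mm (x, y, z), origin under its centre, with a slot along y (7 x 82 mm, 22 mm deep, open upward) in which the mirror stands loosely, so that it may lean about 3 degrees
- mirror_grip (a point): centre of the yellow grip tab on top of the mirror, the place to grasp: 8 mm thick (x), 26 mm wide (y), free from 27 mm below this point to 24 mm above. Axes: z up, x square to the plate; the glass faces -x. About 0.15 kg; blue plate 5 x 80 x 100 mm, underside 187 mm below this point, top edge 87 mm below
- mirror_hook (a point): point in the mirror's hook where the rail's axis lies when hung home, 40.3 mm straight below mirror_grip. Hook: inverted V, 30 mm long along y, closed by a strap on the -x side, open to +x under a short lip; once hung, its y lies along the rail
- mirror_entry (a point): middle of the hook's opening, 26 mm below mirror_hook: the clear gap, 31 mm high, between the lip above and the plate below. The rail (12 mm) must come in here from the +x side: hold the mirror 26 mm above its hanging height on the -x side of the rail, move it to +x till the rail lies under the V, then lower it
- mirror_glass (a point): middle of the mirror's 70 x 68 mm glass, on its face, 127 mm below mirror_grip; -x points out of the glass. Hung at the band with its x along the rail's x, it faces the robot's side
- cradle: fixed rocket holder: wooden base 100 x 80 x 14 mm with a green square socket (inside 45 mm, 40 mm deep, its underside wall 60 mm long) sloping 40 degrees above level; origin on the bench under the middle. The socket opens towards its -x and up: direction (-0.766, 0, 0.643). The socket's floor centre is at (35, 0, 35) mm
- rocket_mid (a point): centre of the chrome tin rocket, on its axis half-way along; z to the red nose. 145 mm long, about 0.13 kg: tail skirt 42 mm in diameter up to 55 mm from the tail, chrome barrel 34 mm in diameter from 55 to 110 mm. Stands in the socket, tail on its floor, axis 40 degrees above level; fingers upright or leaning can grasp the barrel across the cradle's y, best 12 mm noseward of here
- rocket_tail (a point): centre of the rocket's flat tail face, on the axis 72.5 mm behind rocket_mid; z towards the nose
- ladybird: bystander: red tin ladybird with black spots, 70 x 60 x 28 mm, origin under its centre
- crank_a: bystander: aluminium crank handle, 70 mm long, 36 mm high, origin under its centre
- crank_b: bystander: a second crank handle like it
- nut_driver: bystander: steel nut driver with orange handle, 195 mm long, lying along its x, origin under its middle
- jar: bystander: glass jar, 56 mm in diameter, 75 mm high, origin under its centre
Things that resemble listed ones, but are neither listed nor needed, are in the scene too. What is shaped like the stand but orange is not meant. Leave any pink look-alike of the part that bears mirror_grip alone.

How it is judged:
By the outcome, as a careful person would: the job done as asked, in the order asked, and still so for the second after the job is handed in, while the arm keeps its last pose, push and grip.
It also fails if it takes over 61 s, if anything falls off the work surface, if the arm or the gripper's body presses on something with over 40 N, if the wrist force passes 120 N, or if a joint passes its speed limit or range.

## Working session

There is one attempt and no reset: what is moved stays moved. The work goes in short steps, Python scripts to look and compute and a tool call to move; the robot and the scene stay as the last step left them, time stands still between calls to the robot, and variables do not carry over. Pictures are saved under pics/ and viewed, about 8 in all and at most 12, crops included, and the job is handed in when it is done.

Besides the shell and the picture viewer there is one more tool, called after "Call:" as name(argument=value, ...) on one line, values as JSON. send_rows: Moves the arm, as the interface text tells. Its arguments: {"type":"object","properties":{"moves":{"type":"string"}},"required":["moves"]}

```bash
ls; mkdir -p pics; cat > h.py <<'E'
from rig import *
import numpy as np, cv2
def world(c,row,col,z=None):
    r,k=int(round(row)),int(round(col))
    if z is None:
        w=c["z_map"][max(r-1,0):r+2,max(k-1,0):k+2]; w=w[w>0]; z=np.median(w) if w.size else np.nan
    K=c["mtx"]; p=np.array([(col-K[0,2])/K[0,0],-(row-K[1,2])/K[1,1],-1])*z
    return np.array(c["rotation"])@p+np.array(c["origin"])
def cloud(c,mask):
    r,k=np.nonzero(mask&(c["z_map"]>0)); z=c["z_map"][r,k]; K=c["mtx"]
    p=np.stack([(k-K[0,2])/K[0,0]*z,-(r-K[1,2])/K[1,1]*z,-z],1)
    return p@np.array(c["rotation"]).T+np.array(c["origin"])
def proj(c,P):
    p=np.array(c["rotation"]).T@(np.array(P)-np.array(c["origin"])); K=c["mtx"]
    return [K[1,2]+K[1,1]*(-p[1])/(-p[2]),K[0,2]+K[0,0]*p[0]/(-p[2])]
E
python3 - <<'E'
from h import *
np.set_printoptions(precision=3,suppress=True)
s=read_state(); print(s["position"],s["tcp_rot"],s["opening"])
for n in ["scene","top"]:
    c=capture(n); cv2.imwrite(f"pics/{n}0.png",c["image"]); print(n,[k for k in c],c["mtx"],c["origin"],c["rotation"])
    for t in ["rail","mark","stand","mirror_grip","mirror_hook","mirror_glass","cradle","rocket_mid","rocket_tail"]:
        for d in mark_of(c,t)[:3]: print(t,np.round(d["pixel"]),round(d["p"],2),world(c,*d["pixel"]))
E
```

```text
pics
[0.231 0.58  0.222] [[ 0.371 -0.001 -0.929]
 [ 0.929 -0.002  0.371]
 [-0.002 -1.     0.   ]] 1.0017317678820288
scene ['image', 'z_map', 'mtx', 'origin', 'rotation', 'shot'] [[392.811   0.    258.048]
 [  0.    392.811 191.297]
 [  0.      0.      1.   ]] [1.015 0.057 1.05 ] [[-0.056 -0.862  0.504]
 [ 0.998 -0.054  0.019]
 [ 0.011  0.504  0.863]]
mark [244. 221.] 0.72 [ 0.685 -0.033  0.246]
mark [312. 271.] 0.37 [0.768 0.088 0.005]
stand [182. 194.] 0.79 [ 0.401 -0.159  0.036]
stand [193. 134.] 0.72 [ 0.452 -0.332  0.035]
stand [222. 188.] 0.57 [ 0.536 -0.158  0.036]
mirror_grip [182. 178.] 0.93 [ 0.512 -0.161  0.215]
mirror_grip [131. 123.] 0.71 [ 0.215 -0.423  0.028]
mirror_hook [133. 137.] 0.68 [ 0.21  -0.381  0.014]
mirror_hook [193. 180.] 0.67 [ 0.519 -0.164  0.168]
mirror_glass [208. 186.] 0.71 [ 0.518 -0.161  0.088]
mirror_glass [135. 163.] 0.69 [ 0.212 -0.294  0.009]
cradle [229. 297.] 0.66 [0.558 0.149 0.076]
rocket_mid [210. 302.] 0.79 [0.512 0.16  0.1  ]
rocket_mid [244. 220.] 0.48 [ 0.685 -0.035  0.246]
rocket_tail [224. 388.] 0.37 [ 0.49   0.427 -0.003]
top ['image'
[... 247 characters left out ...]
0.51  -0.147  0.112]
mark [116. 289.] 0.53 [ 0.674 -0.032  0.245]
mark [188. 402.] 0.18 [ 0.543 -0.361  0.051]
stand [195. 328.] 0.95 [ 0.507 -0.147  0.103]
stand [245. 334.] 0.95 [ 0.382 -0.177  0.012]
stand [231. 390.] 0.65 [ 0.425 -0.335  0.013]
mirror_grip [316. 423.] 0.8 [ 0.198 -0.416  0.03 ]
mirror_grip [184. 342.] 0.6 [ 0.526 -0.175  0.164]
mirror_hook [190. 336.] 0.66 [ 0.504 -0.154  0.198]
mirror_hook [313. 408.] 0.61 [ 0.203 -0.373  0.038]
mirror_glass [314. 373.] 0.64 [ 0.197 -0.285  0.011]
mirror_glass [194. 329.] 0.5 [ 0.51  -0.148  0.115]
cradle [193. 214.] 0.95 [0.504 0.157 0.1  ]
rocket_mid [195. 210.] 0.79 [0.497 0.167 0.105]
rocket_tail [180. 217.] 0.56 [0.544 0.153 0.08 ]
```

```bash
python3 - <<'E'
import cv2,numpy as np
for n in ["scene","top"]:
    i=cv2.imread(f"pics/{n}0.png"); i=cv2.resize(i,(800,600),interpolation=cv2.INTER_CUBIC); cv2.imwrite(f"pics/{n}0b.png",i)
E
```

```text
(no output)
```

View pics/scene0b.png

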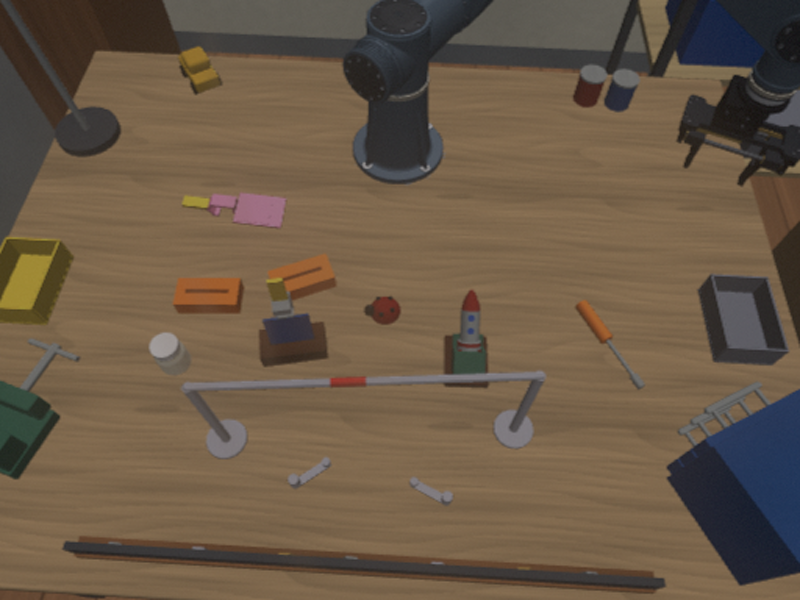

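View pics/top0b.png

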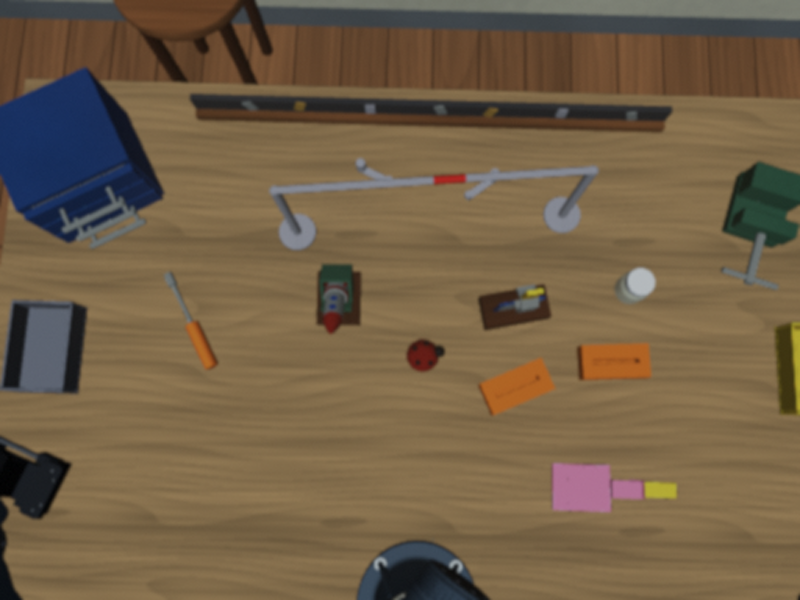

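The scene view (800x600) shows the mirror in the brown stand at about (293,330), with its yellow tab at (278,288). The rail runs from (187,387) to (543,378) with the red band at (348,381), and the rocket sits in the green socket at (470,330), nose towards the robot. The top view agrees. The pink mirror and the orange stands are decoys.

```bash
python3 - <<'E'
from h import *
np.set_printoptions(precision=4,suppress=True)
def line(P,it=4):
    for _ in range(it):
        m=P.mean(0); u=np.linalg.svd(P-m,full_matrices=False)[2][0]
        d=P-m; r=np.linalg.norm(d-np.outer(d@u,u),axis=1); P=P[r<max(3*np.median(r),.004)]
    return m,u,P
for n in ["scene","top"]:
    c=capture(n); hsv=cv2.cvtColor(c["image"],cv2.COLOR_BGR2HSV); H,S,V=[hsv[...,i] for i in range(3)]
    A=cloud(c,np.ones(H.shape,bool)); full=np.zeros(H.shape+(3,)); full[c["z_map"]>0]=A
    X,Y,Z=full[...,0],full[...,1],full[...,2]
    rail=(X>.6)&(X<.75)&(abs(Y)<.35)&(Z>.225)&(Z<.265)
    m,u,P=line(full[rail]); print(n,"rail",m,u,"n",len(P),"ends",P[np.argmin(P@u)],P[np.argmax(P@u)])
    red=rail&(S>120)&((H<12)|(H>168)); R=full[red]; print(" red",red.sum(),R.mean(0),"ext",R[np.argmin(R@u)],R[np.argmax(R@u)])
    yel=(abs(X-.515)<.07)&(abs(Y+.16)<.08)&(Z>.15)&(H>18)&(H<35)&(S>110)
    T=full[yel]; print(" tab",len(T),T.mean(0),T.min(0),T.max(0)); 
    blk=(abs(X-.515)<.09)&(abs(Y+.16)<.1)&(Z>.027)&(Z<.042); B=full[blk]
    if len(B): r=cv2.minAreaRect((B[:,:2]*1000).astype(np.float32)); print(" stand top",r,np.median(B[:,2]))
    pl=(abs(X-.515)<.09)&(abs(Y+.16)<.1)&(Z>.045)&(Z<.13); B=full[pl]; 
    if len(B)>10: m2=B.mean(0); U=np.linalg.svd(B-m2,full_matrices=False)[2]; print(" plate",len(B),m2,"normal",U[2])
    bl=(abs(X-.515)<.09)&(abs(Y+.16)<.1)&(Z>.135)&(Z<.25)&~yel; B=full[bl]
    if len(B)>10: m2=B.mean(0); print(" neck",len(B),m2,B.min(0),B.max(0))
    rk=(abs(X-.52)<.13)&(abs(Y-.16)<.06)&(Z>.07)&(Z<.22)&~((H>40)&(H<95)&(S>50)); m,u,P=line(full[rk]); print(" rocket",len(P),m,u,P[np.argmin(P@u)],P[np.argmax(P@u)])
    cb=(abs(X-.55)<.12)&(abs(Y-.16)<.08)&(Z>.009)&(Z<.02); B=full[cb]
    if len(B): print(" cradle base",cv2.minAreaRect((B[:,:2]*1000).astype(np.float32)),np.median(B[:,2]))
    np.savez(f"{n}.npz",full=full,img=c["image"])
a=cv2.imread("pics/scene0.png")[140:270,130:350]; b=cv2.imread("pics/top0.png")[140:240,180:380]
cv2.imwrite("pics/crop1.png",np.vstack([cv2.resize(a,(600,354)),cv2.resize(b,(600,240))[:240]]))
E
```

```text
scene rail [ 0.6822 -0.0078  0.2439] [ 0.095  -0.9955 -0.0002] n 1299 ends [0.6547 0.2499 0.2382] [ 0.7004 -0.2627  0.2385]
 red 132 [ 0.6845 -0.0307  0.2448] ext [ 0.6819 -0.0076  0.2484] [ 0.689  -0.0536  0.2417]
 tab 135 [ 0.5149 -0.1656  0.2036] [ 0.5065 -0.1782  0.173 ] [ 0.5203 -0.1525  0.2263]
 stand top ((523.0325317382812, -163.59425354003906), (61.75121307373047, 120.189208984375), 11.89254093170166) 0.034574354872744406
 plate 438 [ 0.5198 -0.1638  0.0852] normal [0.9723 0.214  0.0941]
 neck 145 [ 0.5224 -0.1613  0.1668] [ 0.4959 -0.1789  0.1362] [ 0.5365 -0.1475  0.2221]
 rocket 528 [0.5121 0.1573 0.0965] [ 0.8585  0.0469 -0.5107] [0.4524 0.1595 0.1278] [0.5671 0.1656 0.0704]
 cradle base ((578.3478393554688, 172.66896057128906), (206.36166381835938, 100.37711334228516), 17.015098571777344) 0.012449909173247287
top rail [ 0.6755 -0.0026  0.2438] [-0.095   0.9955  0.0001] n 1072 ends [ 0.7031 -0.2591  0.2397] [0.6528 0.2524 0.2391]
 red 112 [ 0.6778 -0.0284  0.2445] ext [ 0.682  -0.0511  0.246 ] [ 0.6703 -0.0055  0.2395]
 tab 57 [ 0.507  -0.1621  0.2156] [ 0.5013 -0.1758  0.1656] [ 0.5232 -0.1501  0.2264]
 stand top ((484.2797546386719, -168.80184936523438), (130.13424682617188, 121.25687408447266), 11.385797500610352) 0.034495382020423904
 plate 94 [ 0.5076 -0.1506  0.1007] normal [-0.9762 -0.1876 -0.109 ]
 neck 152 [ 0.5072 -0.1621  0.1644] [ 0.4899 -0.1806  0.1357] [ 0.5322 -0.1452  0.1969]
 rocket 392 [0.4983 0.158  0.1015] [-0.8314 -0.024   0.5552] [0.5439 0.151  0.0708] [0.449  0.159  0.1323]
 cradle base ((575.982421875, 173.94996643066406), (211.38922119140625, 98.11683654785156), 16.24393081665039) 0.013060435367652223
```

View pics/crop1.png

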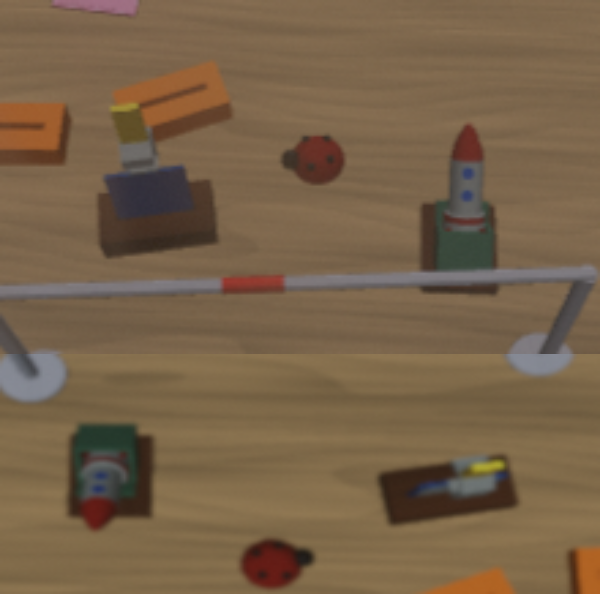

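The crop confirms the geometry: the tab leans a little towards the robot, and the rocket sits nose towards the robot. Estimates are rail yaw about 5.4°, band at (0.681, -0.030), and grip tab at about (0.511, -0.164, 0.202) with yaw about 12°. Next I'll move above the tab.

Call:
send_rows(moves="87 0 -6 0 7;87 0 -6 0 7;87 0 -6 0 7;87 0 -6 0 7;87 0 -6 0 7;87 0 -6 0 7;87 0 -6 0 7;87 0 -6 0 7")

```text
time_s: 1.77
position: [0.2316, 0.5804, 0.2708]
tcp_rot: [[0.979, -0.0, -0.206], [0.206, -0.0, 0.979], [-0.0, -1.0, -0.0]]
force: [-0.1, 0.4, 0.4]
opening: 1.001
```

Call:
send_rows(moves="60 6 0 -39 0;60 6 0 -39 0;60 6 0 -39 0;60 6 0 -39 0;60 6 0 -39 0;60 6 0 -39 0;60 6 0 -39 0;60 6 0 -39 0;60 6 0 -39 0;60 6 0 -39 0;60 6 0 -39 0;60 6 0 -39 0;60 6 0 -39 0;60 6 0 -39 0;60 6 0 -39 0;60 6 0 -39 0;60 6 0 -39 0;60 6 0 -39 0;60 6 0 -38 0;60 0 0 0 0")

```text
time_s: 3.43
position: [0.5037, -0.1258, 0.271]
tcp_rot: [[0.978, 0.005, -0.207], [0.207, -0.005, 0.978], [0.004, -1.0, -0.006]]
force: [-0.2, -0.1, 0.2]
opening: 0.689
```

```bash
cat >> h.py <<'E'
def togo(P):
    s=read_state(); R=np.array(s["tcp_rot"]); p=np.array(s["position"])
    print("t",round(s["time_s"],2),"pos",p.round(4),"yaw",round(np.degrees(np.arctan2(R[1,0],R[0,0])),2),"open",round(87*s["opening"],1),"F",np.round(s["force"],1),"down",R[:,1].round(3))
    print("tool shift mm",(R.T@(np.array(P)-p)*1000).round(1))
E
python3 -c "
from h import *
togo([.511,-.164,.183])"
```

```text
t 3.43 pos [ 0.5037 -0.1258  0.271 ] yaw 11.93 open 59.9 F [-0.2 -0.1  0.2] down [ 0.005 -0.005 -1.   ]
tool shift mm [ -1.1  88.3 -38.3]
```

Call:
send_rows(moves="50 0 0 -20 0;50 -1 0 -18 0;50 0 0 0 0;50 0 20 0 0;50 0 25 0 0;50 0 20 0 0;50 0 15 0 0;50 0 8 0 0;50 0 0 0 0;50 0 0 0 0")

```text
time_s: 4.27
position: [0.5071, -0.1554, 0.1828]
tcp_rot: [[0.977, -0.0, -0.212], [0.212, 0.0, 0.977], [-0.0, -1.0, 0.0]]
force: [-0.2, 0.0, 1.0]
opening: 0.571
```

```bash
python3 - <<'E'
from h import *
togo([.511,-.164,.183])
c=capture("scene"); i=c["image"][110:230,120:300]; cv2.imwrite("pics/g1.png",cv2.resize(i,(720,480),interpolation=cv2.INTER_CUBIC))
E
```

```text
t 4.27 pos [ 0.5071 -0.1554  0.1828] yaw 12.26 open 49.7 F [-0.2  0.   1. ] down [-0.  0. -1.]
tool shift mm [ 2.  -0.2 -9.2]
```

View pics/g1.png

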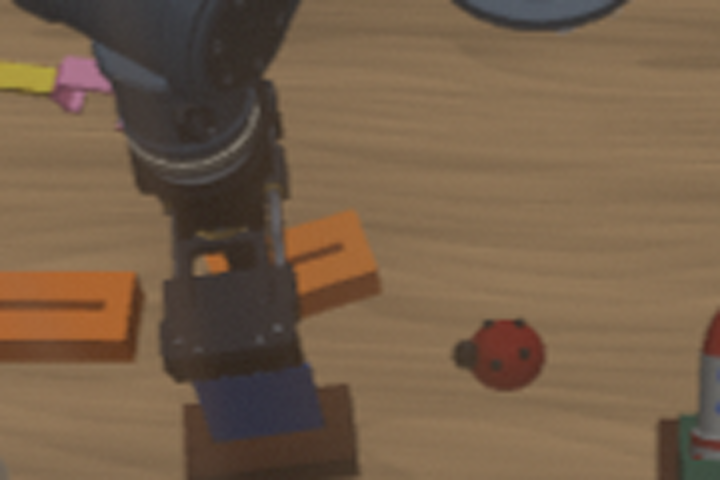

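The picture shows the fingers straddling the tab at about (235,300), with the mirror still in the stand. I'll centre along y and close.

Call:
send_rows(moves="50 2 0 -9 0;50 0 0 0 0;0 0 0 0 0;0 0 0 0 0;0 0 0 0 0;0 0 0 0 0;0 0 0 0 0;0 0 0 0 0;0 0 0 0 0;0 0 0 0 0")

```text
time_s: 5.15
position: [0.513, -0.1641, 0.1827]
tcp_rot: [[0.978, 0.006, -0.21], [0.21, 0.0, 0.978], [0.006, -1.0, -0.001]]
force: [6.7, 2.2, -5.0]
opening: 0.096
```

```bash
python3 - <<'E'
from h import *
togo([.511,-.164,.183])
E
```

```text
t 5.15 pos [ 0.513  -0.1641  0.1827] yaw 12.14 open 8.4 F [ 6.7  2.2 -5. ] down [ 0.006  0.    -1.   ]
tool shift mm [-1.9 -0.3  0.5]
```

Call:
send_rows(moves="0 0 -2 0 0;0 0 -4 0 0;0 0 -6 0 0;0 0 -10 0 0;0 0 -15 0 0;0 0 -20 0 0;0 0 -20 0 0;0 0 -15 0 0;0 0 -10 0 0;0 0 -4 0 0;0 0 0 0 6.7;0 0 0 0 0;0 0 0 0 0")

```text
time_s: 6.23
position: [0.5102, -0.164, 0.2876]
tcp_rot: [[0.995, -0.002, -0.099], [0.099, 0.001, 0.995], [-0.002, -1.0, 0.001]]
force: [0.2, 0.1, -2.1]
opening: 0.092
```

```bash
python3 - <<'E'
from h import *
np.set_printoptions(precision=4,suppress=True)
togo([.511,-.164,.289])
s=read_state();p=np.array(s["position"])
for n in ["scene","top"]:
    c=capture(n); hsv=cv2.cvtColor(c["image"],cv2.COLOR_BGR2HSV); H,S,V=[hsv[...,i] for i in range(3)]
    F=np.zeros(H.shape+(3,)); F[c["z_map"]>0]=cloud(c,np.ones(H.shape,bool))
    pl=(np.linalg.norm(F[...,:2]-p[:2],axis=2)<.07)&(F[...,2]>.09)&(F[...,2]<.2); B=F[pl]; m=B.mean(0)
    for _ in range(3):
        m=B.mean(0);U=np.linalg.svd(B-m,full_matrices=False)[2]; r=abs((B-m)@U[2]); B=B[r<.006]
    print(n,len(B),m,"normal",U[2],B.min(0),B.max(0))
    cv2.imwrite(f"pics/l_{n}.png",c["image"])
a=cv2.imread("pics/l_scene.png")[90:270,120:320]; b=cv2.imread("pics/l_top.png")[90:250,250:400]
cv2.imwrite("pics/l.png",np.hstack([cv2.resize(a,(400,400)),cv2.resize(b,(400,400))]))
E
```

```text
t 6.23 pos [ 0.5102 -0.164   0.2876] yaw 5.69 open 8.0 F [ 0.2  0.1 -2.1] down [-0.002  0.001 -1.   ]
tool shift mm [ 0.8 -1.4 -0.1]
scene 490 [ 0.5148 -0.1647  0.1608] normal [ 0.9949  0.1007 -0.0035] [ 0.5064 -0.2051  0.1149] [ 0.5202 -0.1252  0.1998]<stdin>:8: RuntimeWarning: Mean of empty slice.
  ret = um.true_divide(
<stdin>:10: RuntimeWarning: Mean of empty slice.
Traceback (most recent call last):
IndexError: index 2 is out of bounds for axis 0 with size 0
```

Call:
send_rows(moves="0 0 -3 -13 0;0 5 0 -14 0;0 15 0 0 0;0 20 0 0 0;0 20 0 0 0;0 20 0 0 0;0 20 0 0 0;0 20 0 0 0;0 15 0 0 0;0 10 0 0 0;0 5 0 0 0;0 0 0 0 0;0 0 0 0 0")

```text
time_s: 7.42
position: [0.6626, -0.1776, 0.291]
tcp_rot: [[0.995, -0.001, -0.096], [0.096, -0.0, 0.995], [-0.001, -1.0, 0.0]]
force: [0.1, -0.4, -2.6]
opening: 0.09
```

```bash
python3 - <<'E'
from h import *
np.set_printoptions(precision=4,suppress=True)
togo([.681+.145*.095,-.0296-.145*.9955,.291])
for n in ["scene","top"]:
    c=capture(n); cv2.imwrite(f"pics/l_{n}.png",c["image"])
a=cv2.imread("pics/l_scene.png")[130:310,70:270]; b=cv2.imread("pics/l_top.png")[60:220,270:420]
cv2.imwrite("pics/l.png",np.hstack([cv2.resize(a,(400,400)),cv2.resize(b,(400,400))]))
E
```

```text
t 7.42 pos [ 0.6626 -0.1776  0.291 ] yaw 5.52 open 7.8 F [ 0.1 -0.4 -2.6] down [-0.001 -0.    -1.   ]
tool shift mm [32.3 -0.   0.5]
```

View pics/l.png

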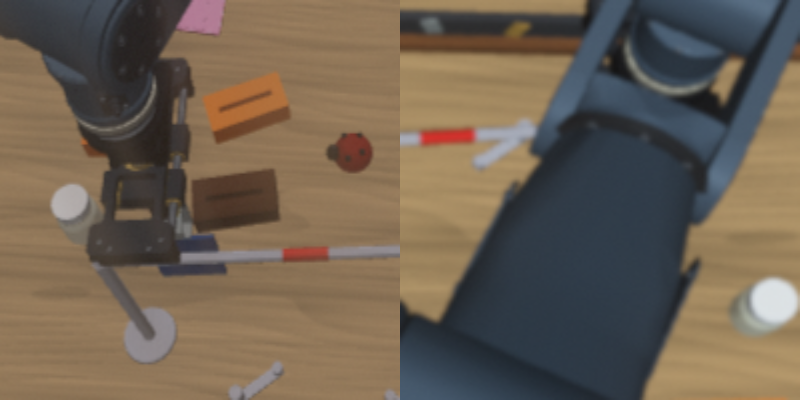

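The left half shows the mirror plate held behind and below the rail at about (195,255), with the stand empty. I'll move in the last 32 mm slowly.

Call:
send_rows(moves="0 6 0 0 0;0 6 0 0 0;0 6 0 0 0;0 5 0 0 0;0 4 0 0 0;0 3 0 0 0;0 2 0 0 0;0 0 0 0 0;0 0 0 0 0")

```text
time_s: 8.27
position: [0.6946, -0.1735, 0.2914]
tcp_rot: [[0.995, -0.0, -0.097], [0.097, 0.0, 0.995], [-0.0, -1.0, 0.0]]
force: [0.3, -0.2, -0.8]
opening: 0.089
```

Call:
send_rows(moves="0 0 4 0 0;0 0 5 0 0;0 0 5 0 0;0 0 4 0 0;0 0 3 0 0;0 0 0 0 0;0 0 0 0 0")

```text
time_s: 8.85
position: [0.6945, -0.1736, 0.2701]
tcp_rot: [[0.995, -0.001, -0.097], [0.097, 0.0, 0.995], [-0.001, -1.0, 0.0]]
force: [-0.7, -0.3, -2.0]
opening: 0.091
```

Call:
send_rows(moves="0 0 2 0 0;0 0 1 0 0;0 0 0 0 0;0 0 0 0 0")

```text
time_s: 9.18
position: [0.6947, -0.1736, 0.2676]
tcp_rot: [[0.995, 0.0, -0.097], [0.097, -0.0, 0.995], [0.0, -1.0, -0.0]]
force: [-0.5, 0.2, -1.2]
opening: 0.089
```

Call:
send_rows(moves="0 0 1 0 0;0 0 1 0 0;0 0 0 0 0;0 0 0 0 0")

```text
time_s: 9.52
position: [0.6946, -0.1735, 0.2654]
tcp_rot: [[0.995, -0.0, -0.096], [0.096, 0.0, 0.995], [-0.0, -1.0, 0.0]]
force: [-0.3, -0.7, -1.4]
opening: 0.091
```

Call:
send_rows(moves="0 0 1 0 0;0 0 1 0 0;0 0 0 0 0;0 0 0 0 0")

```text
time_s: 9.85
position: [0.6946, -0.1736, 0.2634]
tcp_rot: [[0.995, -0.0, -0.097], [0.097, 0.0, 0.995], [-0.0, -1.0, 0.0]]
force: [-0.2, -0.3, -1.8]
opening: 0.092
```

Call:
send_rows(moves="0 0 1 0 0;0 0 1 0 0;0 0 0 0 0;0 0 0 0 0")

```text
time_s: 10.18
position: [0.6948, -0.1736, 0.2632]
tcp_rot: [[0.995, 0.001, -0.097], [0.097, -0.001, 0.995], [0.001, -1.0, -0.001]]
force: [-2.4, 0.4, 6.2]
opening: 0.087
```

Call:
send_rows(moves="0 0 -1.5 0 0;0 0 0 4 0;0 0 0 8 0;0 0 0 12 0;0 0 0 12 0;0 0 0 12 0;0 0 0 12 0;0 0 0 12 0;0 0 0 12 0;0 0 0 12 0;0 0 0 12 0;0 0 0 10 0;0 0 0 6 0;0 0 0 0 0;0 0 0 0 0")

```text
time_s: 11.43
position: [0.6824, -0.0483, 0.2629]
tcp_rot: [[0.995, -0.001, -0.097], [0.097, 0.003, 0.995], [-0.001, -1.0, 0.003]]
force: [-2.4, 2.3, 1.1]
opening: 0.087
```

```bash
python3 - <<'E'
from h import *
np.set_printoptions(precision=4,suppress=True)
togo([.681,-.0296,.2633])
c=capture("scene"); cv2.imwrite("pics/m.png",cv2.resize(c["image"][170:310,150:300],(640,600),interpolation=cv2.INTER_CUBIC))
hsv=cv2.cvtColor(c["image"],cv2.COLOR_BGR2HSV); H,S,V=[hsv[...,i] for i in range(3)]
F=np.zeros(H.shape+(3,)); F[c["z_map"]>0]=cloud(c,np.ones(H.shape,bool))
s=read_state();p=np.array(s["position"])
pl=(np.linalg.norm(F[...,:2]-p[:2],axis=2)<.07)&(F[...,2]>.08)&(F[...,2]<.19); B=F[pl]
for _ in range(3):
    m=B.mean(0);U=np.linalg.svd(B-m,full_matrices=False)[2]; r=abs((B-m)@U[2]); B=B[r<.006]
v=np.array([-.096,.9954,0]); q=(B-[.681,-.0296,0])@v
print(len(B),m,"normal",U[2],"y range in rail frame",np.percentile(q,[0,1,99,100]))
E
```

```text
t 11.43 pos [ 0.6824 -0.0483  0.2629] yaw 5.58 open 7.6 F [-2.4  2.3  1.1] down [-0.001  0.003 -1.   ]
tool shift mm [ 0.5 -0.3 18.8]
80 [ 0.6839 -0.0174  0.1395] normal [ 0.9948  0.1016 -0.0006] y range in rail frame [-0.0378 -0.0359  0.0197  0.0198]
```

View pics/m.png

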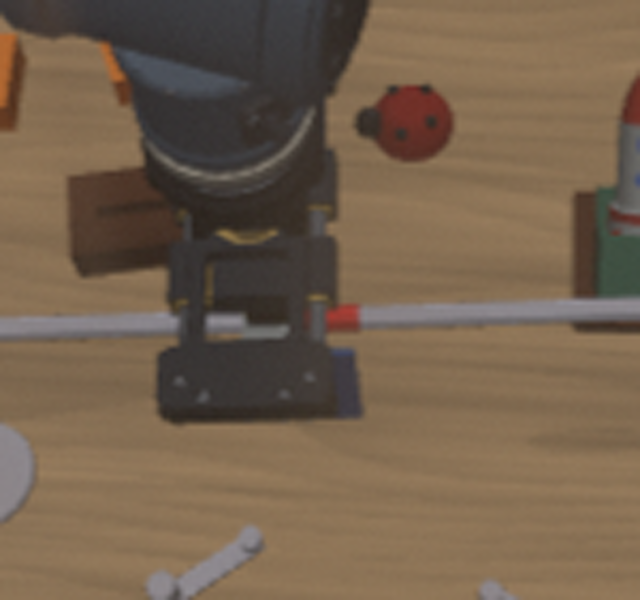

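The plate is on the rail and the red band starts just right of the finger at (345,318). About 19 mm of slide remains.

Call:
send_rows(moves="0 0 0 6 0;0 0 0 7 0;0 0 0 5 0;0 0 0 1.5 0;0 0 0 0 0;0 0 0 0 0;0 0 0 0 0")

```text
time_s: 12.07
position: [0.6808, -0.0302, 0.2631]
tcp_rot: [[0.995, -0.0, -0.097], [0.097, 0.001, 0.995], [0.0, -1.0, 0.001]]
force: [-1.6, 0.8, 0.9]
opening: 0.087
```

```bash
python3 - <<'E'
from h import *
np.set_printoptions(precision=4,suppress=True)
togo([.681,-.0296,.2633])
E
```

```text
t 12.07 pos [ 0.6808 -0.0302  0.2631] yaw 5.54 open 7.6 F [-1.6  0.8  0.9] down [-0.     0.001 -1.   ]
tool shift mm [ 0.3 -0.2  0.6]
```

Call:
send_rows(moves="12 0 0 0 0;20 0 0 0 0;40 0 0 0 0;40 0 0 0 0;40 0 0 0 0;40 0 -5 0 0;40 0 -15 0 0;40 0 -25 0 0;40 0 -30 0 0;40 -30 0 0 0;40 -35 0 0 0;40 -35 0 20 0;40 -30 0 25 0;60 0 0 35 0;60 0 0 35 0;60 0 0 0 0;60 0 0 0 0")

```text
time_s: 13.48
position: [0.54, 0.0727, 0.3389]
tcp_rot: [[0.995, 0.001, -0.1], [0.1, -0.0, 0.995], [0.001, -1.0, -0.0]]
force: [0.3, -0.1, 0.4]
opening: 0.652
```

```bash
python3 - <<'E'
from h import *
np.set_printoptions(precision=4,suppress=True)
togo([.5,.16,.26])
for n in ["scene","top"]:
    c=capture(n); hsv=cv2.cvtColor(c["image"],cv2.COLOR_BGR2HSV); H,S,V=[hsv[...,i] for i in range(3)]
    cv2.imwrite(f"pics/n_{n}.png",c["image"])
    F=np.zeros(H.shape+(3,)); F[c["z_map"]>0]=cloud(c,np.ones(H.shape,bool))
    e=np.array([.9954,.096,0]); v=np.array([-.096,.9954,0]); Q=F-[.681,-.0296,0]; a=Q@e; b=Q@v; Z=F[...,2]
    rd=(abs(a)<.012)&(abs(b)<.05)&(Z>.23)&(Z<.26)&(S>120)&((H<12)|(H>168)); print(n,"red b",np.percentile(b[rd],[0,100]) if rd.any() else 0)
    pl=(abs(a)<.05)&(abs(b)<.06)&(Z>.08)&(Z<.19); B=F[pl]
    for _ in range(3):
        m=B.mean(0);U=np.linalg.svd(B-m,full_matrices=False)[2]; r=abs((B-m)@U[2]); B=B[r<.006]
    q=(B-[.681,-.0296,0])@v; print(len(B),m,"normal",U[2],"b",np.percentile(q,[0,1,99,100]),"z",B[:,2].min(),B[:,2].max())
    tb=(abs(a)<.03)&(abs(b)<.03)&(Z>.262)&(H>18)&(H<35)&(S>110); print(" tab b",b[tb].min(),b[tb].max(),"a",a[tb].mean(),"ztop",Z[tb].max()) if tb.any() else print("no tab")
    # rocket axis: per-slice midline along world y
    rk=(abs(F[...,0]-.5)<.08)&(abs(F[...,1]-.16)<.06)&(Z>.085)&(Z<.2)&~((H>40)&(H<95)&(S>50)); P=F[rk]
    if rk.sum()>50:
        xs=np.arange(.44,.56,.012); print(" slices",[(round(x,3),round((P[k,1].min()+P[k,1].max())/2,4),round(P[k,1].ptp() if hasattr(P,'ptp') else np.ptp(P[k,1]),3),round(P[k,2].max(),4)) for x in xs for k in [abs(P[:,0]-x)<.006] if k.sum()>3])
    for nm in ["rocket_mid","rocket_tail","cradle"]:
        for d in mark_of(c,nm)[:1]: print(" ",nm,d["pixel"],d["p"])
    g=(abs(F[...,0]-.55)<.1)&(abs(F[...,1]-.155)<.07)&(H>40)&(H<95)&(S>50)&(Z>.03); G=F[g]; print(" green",len(G),cv2.minAreaRect((G[:,:2]*1000).astype(np.float32)),G.min(0),G.max(0))
a=cv2.imread("pics/n_scene.png")[170:290,160:340]; b=cv2.imread("pics/n_top.png")[90:230,190:340]
cv2.imwrite("pics/n.png",np.hstack([cv2.resize(a,(400,300)),cv2.resize(b,(400,300))]))
E
```

```text
t 13.48 pos [0.54   0.0727 0.3389] yaw 5.73 open 56.7 F [ 0.3 -0.1  0.4] down [ 0.001 -0.    -1.   ]
tool shift mm [-31.2  78.8  90.9]
scene red b [-0.0247  0.0217]
414 [ 0.6818 -0.0317  0.1434] normal [-0.9947 -0.0972  0.034 ] b [-0.0423 -0.0413  0.0369  0.0376] z 0.09377779086107607 0.18964900266937657
 tab b -0.015448224886402198 0.009804791919248752 a 0.005985227667171415 ztop 0.30686607863970694
 slices [(np.float64(0.452), np.float64(0.1559), np.float64(0.014), np.float64(0.1306)), (np.float64(0.464), np.float64(0.1565), np.float64(0.025), np.float64(0.13)), (np.float64(0.476), np.float64(0.1572), np.float64(0.031), np.float64(0.1287)), (np.float64(0.488), np.float64(0.157), np.float64(0.034), np.float64(0.1256)), (np.float64(0.5), np.float64(0.1575), np.float64(0.034), np.float64(0.1141)), (np.float64(0.512), np.float64(0.1569), np.float64(0.031), np.float64(0.1061)), (np.float64(0.524), np.float64(0.1582), np.float64(0.022), np.float64(0.0947)), (np.float64(0.536), np.float64(0.1572), np.float64(0.019), np.float64(0.0886))]
  rocket_mid [243.8, 221.9] 0.67
  rocket_tail [236.3, 298.4] 0.55
  cradle [227.7, 298.9] 0.61
 green 189 ((540.5650634765625, 157.45579528808594), (73.74781036376953, 51.91294860839844), 1.8160806894302368) [0.5044 0.131  0.0485] [0.5781 0.1837 0.0838]
top red b [-0.0218  0.025 ]
291 [ 0.6732 -0.0311  0.1373] normal [-0.9947 -0.0982  0.0309] b [-0.0402 -0.0392  0.0376  0.0397] z 0.09048170928336097 0.18976637098916882
 tab b -0.013058803279741947 0.013068387955769438 a -0.002233136466078719 ztop 0.30676435834276894
  rocket_mid [122.5, 306.3] 0.68
 green 11 ((542.1996459960938, 128.91856384277344), (108.190185546875, 22.72470474243164), 37.629241943359375) [0.4924 0.1049 0.0507] [0.5793 0.1709 0.4306]
```

View pics/n.png

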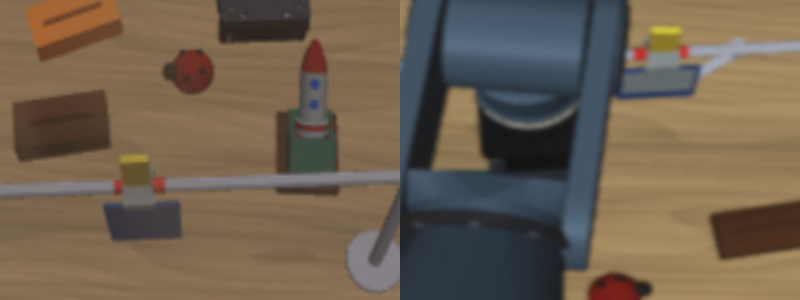

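The mirror hangs on the band: the red shows evenly on both sides of the hook at (118,186) and (160,184), offset about 1.5 mm. The rocket is untouched. Next is the rocket: turn the jaws across the cradle's y.

Call:
send_rows(moves="60 0 0 0 -7;60 0 0 0 -7;60 0 0 0 -7;60 0 0 0 -7;60 0 0 0 -7;60 0 0 0 -7;60 0 0 0 -7;60 0 0 0 -7;60 0 0 0 -7;60 0 0 0 -7;60 0 0 0 -7;60 0 0 0 -7;60 0 0 0 -2;60 0 0 0 0;60 0 0 0 0")

```text
time_s: 15.13
position: [0.5404, 0.0708, 0.3379]
tcp_rot: [[-0.025, -0.0, -1.0], [1.0, 0.0, -0.025], [0.0, -1.0, 0.0]]
force: [0.1, -0.5, -0.0]
opening: 0.692
```

```bash
python3 - <<'E'
from h import *
togo([.493,.157,.070])
E
```

```text
t 15.13 pos [0.5404 0.0708 0.3379] yaw 91.43 open 60.2 F [ 0.1 -0.5 -0. ] down [-0.  0. -1.]
tool shift mm [ 87.4 267.9  45.1]
```

Call:
send_rows(moves="60 22 0 11 0;60 22 0 11 0;60 22 0 12 0;60 21 0 11 0;60 0 30 0 0;60 0 30 0 0;60 0 30 0 0;60 0 30 0 0;60 0 30 0 0;60 0 30 0 0;60 0 25 0 0;60 0 20 0 0;60 0 20 0 0;60 0 12 0 0;60 0 8 0 0;60 0 0 0 0;60 0 0 0 0")

```text
time_s: 16.55
position: [0.4932, 0.1569, 0.073]
tcp_rot: [[-0.026, -0.0, -1.0], [1.0, -0.0, -0.026], [-0.0, -1.0, 0.0]]
force: [0.3, -0.4, -0.0]
opening: 0.69
```

```bash
python3 - <<'E'
from h import *
togo([.493,.157,.070])
c=capture("scene"); cv2.imwrite("pics/r.png",cv2.resize(c["image"][160:270,240:370],(650,550),interpolation=cv2.INTER_CUBIC))
E
```

```text
t 16.55 pos [0.4932 0.1569 0.073 ] yaw 91.51 open 60.0 F [ 0.3 -0.4 -0. ] down [-0. -0. -1.]
tool shift mm [0.1 3.  0.2]
```

View pics/r.png

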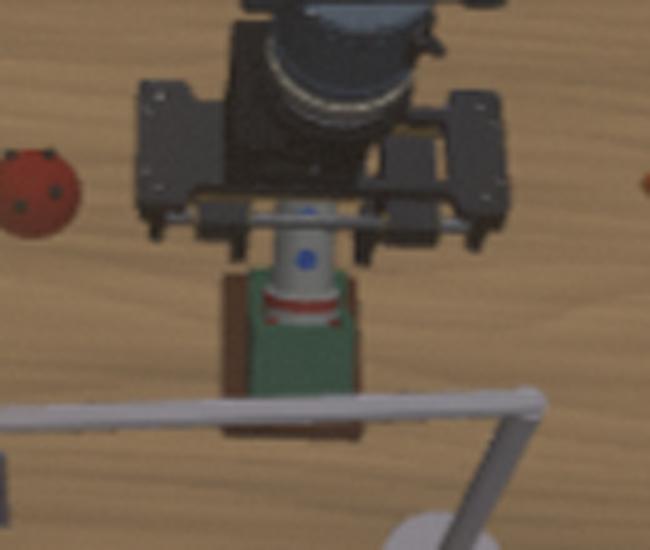

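The fingers straddle the barrel symmetrically at (238,250) and (365,250), with the barrel at (305,250). Closing.

Call:
send_rows(moves="60 0 3 0 0;60 0 0 0 0;25 0 0 0 0;25 0 0 0 0;25 0 0 0 0;25 0 0 0 0;25 0 0 0 0;25 0 0 0 0;25 0 0 0 0")

```text
time_s: 17.35
position: [0.493, 0.157, 0.0702]
tcp_rot: [[-0.027, 0.0, -1.0], [1.0, 0.0, -0.027], [0.0, -1.0, -0.0]]
force: [-0.5, 0.8, 1.0]
opening: 0.38
```

Call:
send_rows(moves="25 0 -1.6 1.9 0;25 0 -3.2 3.8 0;25 0 -3.2 3.8 0;25 0 -3.2 3.8 0;25 0 -3.2 3.8 0;25 0 -3.2 3.8 0;25 0 -3.2 3.8 0;25 0 -3.2 3.8 0;25 0 -3.2 3.8 0;25 0 -3.2 3.8 0;25 0 -1.6 1.9 0;25 0 0 0 0;25 0 0 0 0")

```text
time_s: 18.43
position: [0.4549, 0.1559, 0.1022]
tcp_rot: [[-0.027, 0.0, -1.0], [1.0, 0.0, -0.027], [0.0, -1.0, -0.0]]
force: [0.8, 0.5, -1.1]
opening: 0.376
```

```bash
cat >> h.py <<'E'
def rocket(c,up=.03):
    """axis estimate of held rocket from the masked cloud, in tool frame about grip point"""
    s=read_state(); R=np.array(s["tcp_rot"]); g=np.array(s["position"])-R[:,1]*.019
    for d in masks_of(c,"rocket_mid")[:2]:
        P=cloud(c,d["region"]); Q=(P-g)@R; Q=Q[(np.linalg.norm(Q,axis=1)<.13)&(abs(Q[:,0])<.03)]
        if len(Q)<40: continue
        b=np.round(Q[:,2]/.01); rows=[]
        for k in np.unique(b):
            q=Q[b==k]
            if len(q)>2: rows.append((round(q[:,2].mean()*1000),round((-q[:,1]).max()*1000),round((-q[:,1]).min()*1000),round(q[:,0].min()*1000),round(q[:,0].max()*1000),len(q)))
        print("p",round(d["p"],2),"bbox",np.round(d["bbox"]),"(z_tool, top, bottom, xmin, xmax, n) mm:",rows)
E
python3 - <<'E'
from h import *
togo([.493,.157,.070])
for n in ["scene","top"]:
    c=capture(n); cv2.imwrite(f"pics/d_{n}.png",c["image"]); print(n); rocket(c)
E
```

```text
t 18.43 pos [0.4549 0.1559 0.1022] yaw 91.54 open 32.7 F [ 0.8  0.5 -1.1] down [ 0.  0. -1.]
tool shift mm [  0.1  32.2 -38.1]
scene
p 0.87 bbox [296. 184. 309. 223.] (z_tool, top, bottom, xmin, xmax, n) mm: [(-78, -31, -42, -19, 17, 26), (-70, -24, -42, -19, 19, 72), (-60, -13, -34, -20, 19, 64), (-50, -8, -22, -20, 18, 65), (-40, -2, -29, -20, 20, 61), (-30, 61, -20, -17, 18, 54), (-20, 15, -16, -17, 16, 63), (-11, 20, -12, -18, 15, 46), (0, 27, 11, -13, 7, 9)]
top
```

Call:
send_rows(moves="25 0 1.5 1.5 0;25 0 2 2 0;25 0 2 2 0;25 0 2 2 0;25 0 2 2 0;25 0 0 0 0;25 0 0 0 0")

```text
time_s: 19.22
position: [0.4454, 0.1557, 0.0925]
tcp_rot: [[-0.027, -0.0, -1.0], [1.0, 0.0, -0.027], [0.0, -1.0, 0.0]]
force: [0.7, 0.0, 2.6]
opening: 0.384
```

```bash
python3 - <<'E'
from h import *
togo([.493,.157,.070])
c=capture("scene"); rocket(c)
E
```

```text
t 19.22 pos [0.4454 0.1557 0.0925] yaw 91.54 open 33.4 F [0.7 0.  2.6] down [-0.  0. -1.]
tool shift mm [  0.   22.5 -47.7]
p 0.69 bbox [294. 187. 313. 221.] (z_tool, top, bottom, xmin, xmax, n) mm: [(-86, -22, -25, -19, 14, 6), (-80, -15, -40, -21, 17, 58), (-70, -9, -66, -21, 20, 79), (-60, -4, -57, -21, 24, 65), (-50, 0, -27, -21, 18, 62), (-41, 5, -21, -21, 20, 56), (-30, 9, -112, -21, 16, 54), (-20, 14, -110, -17, 14, 52), (-11, 22, -17, -17, 18, 46)]
```

It pivots in the grip as planned with little force. Continuing.

Call:
send_rows(moves="25 0 1.5 1.5 0;25 0 2 1.8 0;25 0 2 1.6 0;25 0 2 1.5 0;25 0 2 1.3 0;25 0 2 1.2 0;25 0 2 1 0;25 0 2 0.9 0;25 0 2 0.8 0;25 0 2 0.7 0;25 0 0 0 0;25 0 0 0 0")

```text
time_s: 20.32
position: [0.4327, 0.1552, 0.0728]
tcp_rot: [[-0.027, -0.001, -1.0], [1.0, -0.0, -0.027], [-0.0, -1.0, 0.001]]
force: [-1.6, 0.3, 2.8]
opening: 0.382
```

```bash
python3 - <<'E'
from h import *
togo([.493,.157,.070])
c=capture("scene"); rocket(c)
E
```

```text
t 20.32 pos [0.4327 0.1552 0.0728] yaw 91.54 open 33.2 F [-1.6  0.3  2.8] down [-0.001 -0.    -1.   ]
tool shift mm [  0.1   2.7 -60.3]
p 0.79 bbox [296. 187. 312. 220.] (z_tool, top, bottom, xmin, xmax, n) mm: [(-87, 6, -29, -21, 18, 58), (-81, 8, -35, -20, 17, 66), (-70, 10, -13, -21, 17, 53), (-60, 14, -10, -21, 17, 54), (-50, 15, -6, -21, 17, 47), (-41, 16, -4, -21, 18, 44), (-30, 14, -4, -18, 16, 37), (-20, 19, -3, -18, 16, 52), (-10, 17, 5, -16, 13, 28)]
```

Call:
send_rows(moves="25 0 1.5 0.6 0;25 0 2 0.6 0;25 0 2 0.6 0;25 0 2 0.6 0;25 0 2 0.6 0;25 0 2 0.5 0;25 0 2 0.5 0;25 0 1 0 0;25 0 0 0 0;25 0 0 0 0")

```text
time_s: 21.25
position: [0.429, 0.1552, 0.0584]
tcp_rot: [[-0.027, -0.001, -1.0], [1.0, -0.0, -0.027], [-0.0, -1.0, 0.001]]
force: [-3.9, -0.2, 2.9]
opening: 0.385
```

```bash
python3 - <<'E'
from h import *
togo([.493,.157,.058])
c=capture("scene"); rocket(c)
E
```

```text
t 21.25 pos [0.429  0.1552 0.0584] yaw 91.54 open 33.5 F [-3.9 -0.2  2.9] down [-0.001 -0.    -1.   ]
tool shift mm [  0.1   0.3 -64. ]
p 0.57 bbox [297. 181. 312. 221.] (z_tool, top, bottom, xmin, xmax, n) mm: [(-88, 23, -20, -20, 19, 92), (-80, 22, -28, -21, 16, 57), (-70, 25, 3, -20, 17, 44), (-60, 24, 3, -21, 17, 49), (-50, 22, 6, -21, 18, 45), (-39, 68, 9, -20, 19, 51), (-30, 69, 3, -17, 14, 35), (-20, 22, 3, -17, 14, 36), (-11, 18, -20, -17, 20, 30), (2, 20, 7, -3, 15, 6), (9, 21, -75, -12, 15, 14)]
```

Call:
send_rows(moves="25 0 -2 0 0;25 0 -4 0 0;25 0 -8 0 0;25 0 -12 0 0;25 0 -15 0 0;25 0 -15 0 0;25 0 -12 0 0;25 0 -6 0 0;25 0 -2 0 0;25 0 0 0 0;25 0 0 0 0")

```text
time_s: 22.27
position: [0.4291, 0.1551, 0.1343]
tcp_rot: [[-0.027, -0.0, -1.0], [1.0, -0.0, -0.027], [-0.0, -1.0, 0.0]]
force: [-0.2, -0.7, -2.0]
opening: 0.382
```

```bash
python3 - <<'E'
from h import *
np.set_printoptions(precision=4,suppress=True)
togo([.531,-.045,.134])
s=read_state(); R=np.array(s["tcp_rot"]); g=np.array(s["position"])-R[:,1]*.019
for n in ["scene","top"]:
    c=capture(n); F=np.zeros((384,512,3)); F[c["z_map"]>0]=cloud(c,np.ones((384,512),bool))
    Q=(F-g)@R; x,z,h=Q[...,0]*1e3,Q[...,2]*1e3,-Q[...,1]*1e3
    m=(abs(x)<23)&(z<-20)&(z>-110)&(abs(h)<32)&(F[...,2]>.05)
    print(n,m.sum(),"zmin",z[m].min() if m.any() else None)
    k=m&(abs(x)<5)&(h>8)&(z>-88)
    for zz in range(-95,-15,8):
        q=k&(abs(z-zz)<4)
        if q.sum()>1: print((zz,round(np.median(h[q]),1),round(h[q].max(),1),q.sum()),end=" ")
    if k.sum()>5: print("skirt slope deg",np.degrees(np.arctan(np.polyfit(z[k&(z<-34)],h[k&(z<-34)],1)[0])))
    e=m&(z<-70); 
    if e.any(): print(" tail x centre",x[e].min(),x[e].max(),"h",h[e].min(),h[e].max()); E=Q[e&(abs(h)<15)]; print(" n face",len(E), np.median(E[:,2]) if len(E) else 0)
    face=m&(z<-78)&(h<14)
    if face.sum()>8: print(" tail face dz/dh deg",np.degrees(np.arctan(np.polyfit(h[face],z[face],1)[0])),face.sum(),z[face].mean())
    cv2.imwrite(f"pics/f_{n}.png",c["image"])
a=cv2.imread("pics/f_scene.png")[150:290,220:370]
cv2.imwrite("pics/f.png",cv2.resize(a,(600,560),interpolation=cv2.INTER_CUBIC))
E
```

```text
t 22.27 pos [0.4291 0.1551 0.1343] yaw 91.53 open 33.2 F [-0.2 -0.7 -2. ] down [-0. -0. -1.]
tool shift mm [-202.8    0.3  -96.5]
scene 440 zmin -90.71822547831793
(-87, np.float64(15.9), np.float64(19.9), np.int64(6)) (-79, np.float64(16.3), np.float64(18.7), np.int64(9)) (-71, np.float64(17.0), np.float64(19.6), np.int64(12)) (-63, np.float64(16.9), np.float64(19.6), np.int64(9)) (-55, np.float64(16.1), np.float64(18.8), np.int64(10)) (-47, np.float64(18.5), np.float64(20.8), np.int64(12)) (-39, np.float64(19.5), np.float64(21.3), np.int64(12)) (-31, np.float64(16.5), np.float64(18.0), np.int64(6)) (-23, np.float64(15.5), np.float64(18.8), np.int64(10)) skirt slope deg 3.675818188245297
 tail x centre -21.50920238094332 20.34704134612938 h -27.087178279360078 19.858587426723336
 n face 137 -0.08706006663877144
 tail face dz/dh deg 1.9791985361311075 117 -86.68736038317273
top 0 zmin None
```

View pics/f.png

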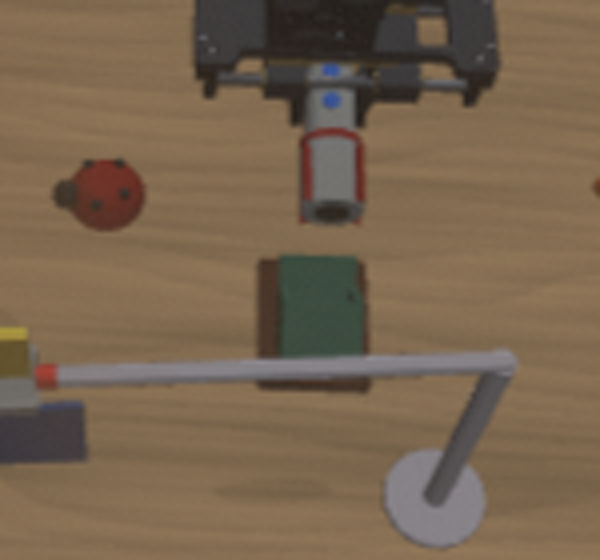

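The picture shows the rocket held level, clear of the green socket, with its tail face at (330,210). The mirror is undisturbed at the left. The fit gives a tilt within a few degrees of level and the tail 87 mm from the grip. Next I'll turn to the mirror's yaw and carry it over.

Call:
send_rows(moves="25 0 0 0 -2;25 0 0 0 -2.1;25 0 0 0 0;25 0 0 0 0")

```text
time_s: 22.7
position: [0.4289, 0.1552, 0.134]
tcp_rot: [[-0.097, -0.001, -0.995], [0.995, -0.0, -0.097], [-0.0, -1.0, 0.001]]
force: [-0.3, -0.2, -1.7]
opening: 0.382
```

```bash
python3 - <<'E'
from h import *
togo([.529,-.045,.135])
E
```

```text
t 22.7 pos [0.4289 0.1552 0.134 ] yaw 95.58 open 33.2 F [-0.3 -0.2 -1.7] down [-0.001 -0.    -1.   ]
tool shift mm [-208.9   -1.1  -80.2]
```

Call:
send_rows(moves="25 -5 0 0 0;25 -10 0 0 0;25 -15 0 0 0;25 -20 0 0 0;25 -20 0 0 0;25 -20 0 0 0;25 -20 0 0 0;25 -20 0 0 0;25 -20 0 0 0;25 -20 0 0 0;25 -16 0 0 0;25 -12 0 -5 0;25 -7 0 -8 0;25 -4 -1 -12 0;25 0 0 -14 0;25 0 0 -14 0;25 0 0 -12 0;25 0 0 -9 0;25 0 0 -5 0;25 0 0 0 0")

```text
time_s: 24.37
position: [0.5297, -0.0449, 0.1355]
tcp_rot: [[-0.099, 0.001, -0.995], [0.995, -0.0, -0.099], [-0.0, -1.0, -0.001]]
force: [-0.1, -0.2, -2.0]
opening: 0.382
```

```bash
python3 - <<'E'
from h import *
np.set_printoptions(precision=4,suppress=True)
togo([.529,-.045,.135])
s=read_state(); R=np.array(s["tcp_rot"]); g=np.array(s["position"])-R[:,1]*.019
for n in ["scene","top"]:
    c=capture(n); F=np.zeros((384,512,3)); F[c["z_map"]>0]=cloud(c,np.ones((384,512),bool))
    Q=(F-g)@R; x,z,h=Q[...,0]*1e3,Q[...,2]*1e3,-Q[...,1]*1e3
    m=(abs(x)<25)&(z<-20)&(z>-110)&(abs(h)<32)
    e=m&(z<-72)
    if e.sum()>10:
        print(n,"tail x",x[e].min(),x[e].max(),"h",h[e].min(),h[e].max(),"zface",np.median(z[e&(h<12)]))
        k=m&(abs(x)<5)&(h>8)
        for zz in range(-87,-15,8):
            q=k&(abs(z-zz)<4)
            if q.sum()>1: print((zz,round(np.median(h[q]),1),round(h[q].max(),1)),end=" ")
        print()
    p=(abs(x)<60)&(z<-120)&(z>-190)&(h<45)&(h>-70); B=Q[p]*1e3
    if len(B)>20: print(n,"plate",len(B),"z med",np.median(B[:,2]),"x",np.percentile(B[:,0],[0,1,99,100]),"h",(-B[:,1]).min(),(-B[:,1]).max())
    cv2.imwrite(f"pics/e_{n}.png",c["image"])
a=cv2.imread("pics/e_scene.png")[140:280,160:310]; b=cv2.imread("pics/e_top.png")[70:210,220:370]
cv2.imwrite("pics/e.png",np.hstack([cv2.resize(a,(400,400)),cv2.resize(b,(400,400))]))
E
```

```text
t 24.37 pos [ 0.5297 -0.0449  0.1355] yaw 95.68 open 33.2 F [-0.1 -0.2 -2. ] down [ 0.001 -0.    -1.   ]
tool shift mm [-0.   0.5  0.7]
scene tail x -19.989398615625667 18.95783473090728 h -23.757760448400823 19.976299244777326 zface -87.19782655212583
(-87, np.float64(15.7), np.float64(18.0)) (-79, np.float64(16.5), np.float64(19.0)) (-71, np.float64(18.4), np.float64(20.4)) (-63, np.float64(17.0), np.float64(19.8)) (-55, np.float64(17.6), np.float64(19.0)) (-47, np.float64(18.8), np.float64(23.3)) (-39, np.float64(19.6), np.float64(21.4)) (-31, np.float64(15.8), np.float64(16.8)) (-23, np.float64(15.9), np.float64(19.0)) 
scene plate 460 z med -152.59385755410676 x [-42.035  -41.2077  37.0947  37.8633] h -62.06486617173125 41.47565698733191
top plate 181 z med -145.28266236775605 x [-39.3238 -39.1913  40.142   40.3299] h -53.881201641608925 44.21988138948155
```

View pics/e.png

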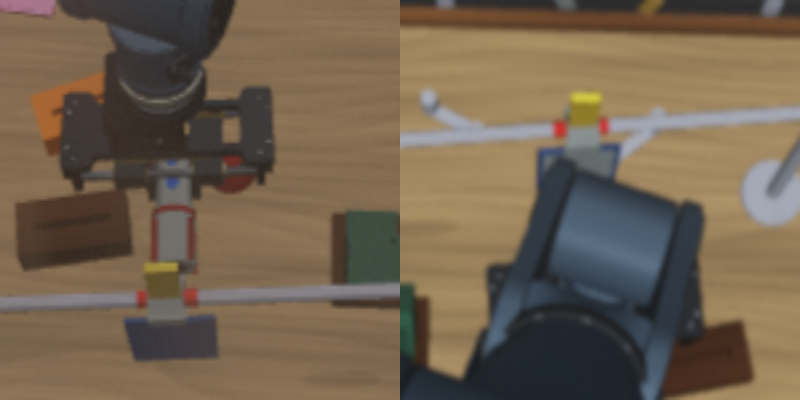

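The left half shows the rocket level behind the mirror, tail at (175,262) on the band's centreline. The red shows on both sides of the hook in both views, and the brown stand and the cradle are in place. The tail sits about 2 mm low, so I'll make a small rise, hold and check.

Call:
send_rows(moves="25 0 -1 0 0;25 0 -1 0 0;25 0 0 0 0;25 0 0 0 0;25 0 0 0 0;25 0 0 0 0;25 0 0 0 0;25 0 0 0 0")

```text
time_s: 25.13
position: [0.5283, -0.045, 0.1376]
tcp_rot: [[-0.098, -0.0, -0.995], [0.995, 0.0, -0.098], [0.0, -1.0, 0.0]]
force: [-0.1, -0.9, -2.2]
opening: 0.376
```

```bash
python3 - <<'E'
from h import *
togo([.529,-.045,.1375])
c=capture("scene"); rocket(c); print(hand_in())
E
```

```text
t 25.13 pos [ 0.5283 -0.045   0.1376] yaw 95.63 open 32.7 F [-0.1 -0.9 -2.2] down [-0.  0. -1.]
tool shift mm [-0.   0.1 -0.7]
p 0.92 bbox [216. 196. 236. 239.] (z_tool, top, bottom, xmin, xmax, n) mm: [(-88, 21, -21, -20, 19, 70), (-80, 20, 1, -20, 19, 63), (-70, 20, 1, -20, 19, 64), (-60, 23, 2, -20, 19, 61), (-50, 21, 0, -20, 19, 58), (-40, 22, 3, -21, 19, 58), (-29, 19, 5, -16, 15, 35), (-20, 21, 4, -16, 15, 50), (-11, 19, 5, -16, 15, 28), (3, 21, 15, 0, 10, 7), (8, 16, 12, 5, 13, 6)]
the job is handed in; nothing more can be done
None
```

The job is done and handed in at about 25 s of the 61 s allowed.

- **Mirror:** I lifted it from the brown stand and hooked it on the rail about 14.5 cm from the band's centre. I then slid it, still hooked, onto the band and released it. After release, the hook was centred to about 1.5 mm. The mirror hangs about 2° off vertical.
- **Rocket:** The tool can only turn about the vertical, so I could not level the rocket by tilting the gripper. I drew it out of the socket and lowered its tail gently on the socket's long lower wall, so it pivoted level in the grip at about 3–5 N.
- **Final position:** The rocket is held in the air with its tail towards the glass. It is centred sideways to about 1 mm, level with the middle of the glass to within a few mm, and about 59 mm away.
- **Last checks:** The grip was firm, with the jaws stopped on the barrel. The tool felt only a steady downward force of about 2 N. In the last picture viewed, the parts in view were in place. The depth checks disagreed slightly on tilt: the top edge suggested 0–3.7° nose up, and the tail face about 2° the other way. I took it as level within about 3°.

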